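# Set the indexing dial to the red pin and lock it

## Robot

A 7-joint arm with a two-finger parallel gripper is mounted at the origin on the work surface; the furniture and walls round the work are solid. World frame = base frame: x ahead of the robot, y to its left, z up, the work surface at z = 0. Lengths are in m, angles in rad, forces in N, time in s.
With the tool pointing down it reaches from about 0.4 to 0.9 m from the base axis. Payload 5.5 kg.
Tool frame: the origin (TCP) lies midway between the tips of the shut fingers; the grasp point (between the pads) lies 19 mm behind it; z points along the fingers, y is the line along which they close (so a half turn about z gives the same grasp; the last joint's range is limited). The gripper opens to 85 mm and grips with 20 to 120 N. Pads are 22 mm wide; open, the fingers measure 114 mm over their backs; the gripper's body (76 mm by 85 mm) begins 54 mm behind the grasp point. The pads swing forward as they close: fully open they stand 13 mm farther back than shut.
Start: joints at [1.397, 0.501, -0.427, 1.55, 0.221, 1.138, -0.21], TCP at [0.275, -0.589, 0.231] pointing down, gripper open.
Joint ranges: [-2.88, 2.88], [-0.31, 2.03], [-1.54, 1.56], [0.2, 2.42], [-1.41, 4.55], [0.19, 2.02], [-2.57, 2.57]. Speed limits (rad/s): [2.57, 2.57, 3.14, 3.14, 3.14, 3.14, 3.14].

## Interface

Orientations are given as a unit quaternion [x, y, z, w].
In Python, from station import arm, solver, status, viewer, workorder gives the robot as it stands. Calls block until the motion is done:
- arm.move_pose(position, orientation): joint-space move of the TCP to a pose.
- arm.servo_line(position, frame=None, rate=0.15): straight line of the TCP; frame=None keeps the orientation; rate is the mean speed in m/s.
- arm.goto_joints(angles): joint-space move.
- arm.open_gripper() and arm.close(effort=None): open the fingers fully, or close them until they stop; effort is the grip in N (None keeps the last).
- arm.wait(seconds).
- solver.inverse_kinematics(position, orientation): joint angles nearest the present ones, or None.
- status.state(): the state.
- viewer.capture(name): name is "scene" or "top" or "wrist"; returns (picture, depth): 420x560x3 uint8, red, green, blue; 420x560 float32, m along the optical axis (not along the pixel's ray), 0 where there is no reading.
- viewer.calibration(name): a dict with "fx", "fy", "cx", "cy" (pixels), "k1" (the pictures are not rectified: a ray, as slopes to the right and down, at radius r is drawn at 1 + k1 r^2 times it, then the intrinsics apply), "view" (4x4, takes a point from world to camera coordinates); the wrist camera has in their place "tool_from_camera" (4x4, takes a point from camera to tool coordinates, whose origin is the TCP and whose axes are the flange's). Camera axes: x right, y up, looking along -z (the intrinsics and any distortion apply to the point x, -y, -z); pixel columns grow to the right and rows downward; lengths in m; the calibration is good to about 2 mm. A picture is of the moment at which its call begins: read the wrist's pose just before it. calibration takes no time and is no camera call.
A pose or a line that the arm cannot do raises arm.PlanningError and nothing moves.
- workorder.hand_in(): hands the job in; it is judged then, once.
The state is a dict: "clock": time; "joint_pos": joint angles; "qvel": joint speeds; "joint_torque": joint torques, N m; "position": TCP position; "orientation": TCP orientation; "wrist_force": force on the tool from outside, world axes, zero at the start; "ft_torque": the same for the moment, N m; "grip_width": finger opening in m; "finger_force": force on a finger pad.
Only numpy, scipy, OpenCV 4.12 (cv2) and the standard library are available. Lean on these libraries where they do the work, as an engineer would, in place of code of your own. Each camera call takes 0.05 s, during which the arm holds its last target. There are 200 camera calls.

## Task

Set up the indexing fixture for the next hole: with closed fingertips, push the dial round by its black peg until the dial's white mark lines up with the scale line at the red pin. Then push the orange-gripped lock lever over to its stop, leaving the dial on its line. Only push: do not take the peg or the lever between the fingers, do not force them, and leave the loose things lying about where they are.

Things in the scene. Friction and masses are not known exactly. Their poses are not given: they have to be found in the camera images.
- fixture: Indexing fixture, bolted down: blue base plate 200 (x) x 270 (y) x 18 mm. Origin at the centre of its underside, on the bench; z up. A fixed aluminium scale ring (radius 88 mm, top 24 mm above the bench, black lines every 15 degrees) is centred at x 0, y +35 mm; the lock lever stands near the -y end; a loose bolt lies on the corner near x +62, y -92 mm.
- dial (a joint): Dial angle in the fixture's frame, rad, growing anticlockwise seen from above; range -2.8 to 2.8. At 0 the white mark points to the fixture's +x and the peg to -x; it starts within 0.3 of 0. Turn either way, as the red pin lies. Friction (0.08 N m, about 2 N at the peg) keeps it where it is left.
- dial_axis (a point): Centre of the dark steel dial (radius 62 mm, 12 mm thick) on its upper face, 36 mm above the bench; z is its axis. A low hub (radius 20 mm) rises 8 mm above this face.
- peg_top (a point): Centre of the top of the dial's upright black peg: 18 mm in diameter, 45 mm tall above the dial face (top 81 mm above the bench), 45 mm from the dial axis, directly opposite the white mark. It turns with the dial.
- mark_end (a point): Outer end of the white index mark (4 mm wide, 36 mm long, radial) at the dial's rim, on the upper face, 62 mm from the axis.
- mark_line (a point): Point on the prolongation of the white mark, 78 mm from the dial axis, turning with the dial. It lies over the middle of the red pin when the mark is exactly in line.
- red_pin: Red pin on the scale ring beside the wanted line: 14 mm wide, 9 mm high, fixed, 78 mm from the dial axis. Origin at the centre of its underside, 24 mm above the bench. It and three like pins (blue, yellow, white) stand at 45 and 90 degrees to either side of the fixture's +x, seen from the dial axis; which colour is where varies.
- lock_lever (a joint): Lock lever angle, rad. 0: open, pointing to the fixture's -y; grows as the lever swings level, anticlockwise seen from above, towards the fixture's +x, up to the dark stop post at 1.3 (locked). Starts between 0 and 0.2. Friction (0.06 N m, about 1 N at the grip) keeps it where it is left. It does not move the dial.
- lever_pivot (a point): Lock lever's upright pivot axis, 36 mm above the bench (fixture's x -40, y -85 mm).
- lever_grip_top (a point): Centre of the top of the lever's upright orange grip: 18 mm in diameter, 42 mm tall, top 74 mm above the bench, 55 mm from the pivot. The flat steel arm below it ends about 34 mm above the bench.
- bolt: Loose hex bolt lying on the plate, 44 x 17 x 20 mm; leave alone. Origin at its underside.
- tin: Loose round tin with green lid, 78 mm wide, 28 mm high, to the right of the fixture; leave alone. Origin at its underside.
- tape: Loose tan tape roll, 69 mm wide, 48 mm high, behind the fixture; leave alone. Origin at its underside.
- measure: Loose yellow tape measure, 98 x 45 x 64 mm, behind the fixture; leave alone. Origin at its underside.

How it is judged:
By the outcome, as a careful person would: the job done as asked, in the order asked, and still so for the second after the job is handed in, with the robot touching nothing.
It also fails if it takes over 54 s, if anything falls off the work surface, if the arm or the gripper's body presses on something with over 40 N, if the wrist force passes 120 N, or if a joint passes its speed limit or range.

## Working session

There is one attempt and no reset: what is moved stays moved. The work goes in short steps, each a Python script; the robot and the scene stay as the last script left them, time stands still between calls to the robot, and variables do not carry over. Pictures are saved under pics/ and viewed, at most 10 in all, crops included, and the job is handed in when it is done.

```bash
mkdir -p pics; ls; python3 - <<'E'
from station import arm, solver, status, viewer, workorder
import cv2, numpy as np
for n in ("top","scene"):
    p,d=viewer.capture(n); cv2.imwrite(f"pics/{n}0.png",p[:,:,::-1]); np.savez(f"{n}0.npz",p=p,d=d)
    print(n,viewer.calibration(n))
s=status.state(); print(s["clock"],s["position"],s["orientation"],s["grip_width"])
E
```

```text
pics
top {'fx': 394.84472805170066, 'fy': 394.84472805170066, 'cx': 276.5939199043744, 'cy': 213.0882630165557, 'k1': -0.09334848683827131, 'view': array([[-0.00966177, -0.99994527, -0.00401252,  0.04579745],
       [ 0.994526  , -0.01002676,  0.10400717, -0.61016466],
       [-0.10404171, -0.00298566,  0.99456845, -0.86547115],
       [ 0.        ,  0.        ,  0.        ,  1.        ]])}
scene {'fx': 442.9232852990065, 'fy': 442.9232852990065, 'cx': 281.246246238438, 'cy': 212.51757218034479, 'k1': -0.007642457856537493, 'view': array([[-8.16179527e-01, -5.77797982e-01, -6.87339534e-04,
         5.28387150e-01],
       [ 3.98327012e-01, -5.63525325e-01,  7.23722875e-01,
        -2.72106326e-01],
       [-4.18552950e-01,  5.90414008e-01,  6.90090377e-01,
        -9.02219703e-01],
       [ 0.00000000e+00,  0.00000000e+00,  0.00000000e+00,
         1.00000000e+00]])}
0.1 [ 0.27465704 -0.5884371   0.23035497] [ 9.76247204e-01  2.16657850e-01 -1.61365950e-04 -8.63571528e-04] 0.0850441526061177
```

View pics/top0.png

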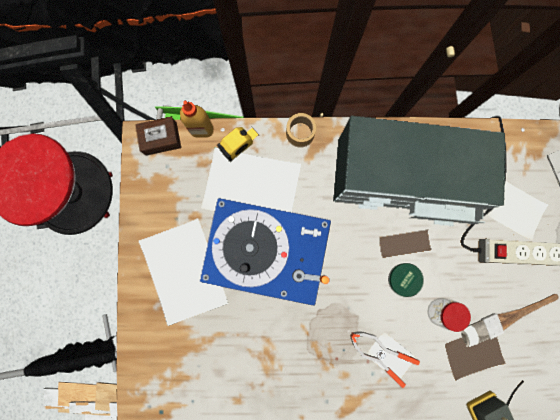

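View pics/scene0.png

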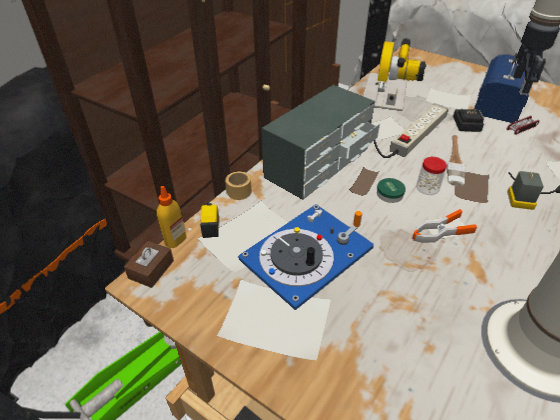

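The top view shows the fixture with image up = world +x. The dial centre is at about (250,247), mark tip (254,222), peg (245,268), red pin (284,255, at the fixture's −90°), yellow pin (279,229), blue pin (217,241), lever pivot (298,276), grip (325,280) and bolt (311,232). The scene view agrees. The dial must turn clockwise by about 1.5 rad.

```bash
cat > h.py <<'E'
import cv2, numpy as np
from station import arm, solver, status, viewer, workorder
from scipy.spatial.transform import Rotation as R
def cam_pose(n, st=None):
    c=viewer.calibration(n)
    if n=="wrist":
        T=np.eye(4); T[:3,:3]=R.from_quat(st["orientation"]).as_matrix(); T[:3,3]=st["position"]
        return c, T@c["tool_from_camera"]
    return c, np.linalg.inv(c["view"])
def ray_plane(n,uv,z,st=None):
    c,T=cam_pose(n,st)
    K=np.array([[c["fx"],0,c["cx"]],[0,c["fy"],c["cy"]],[0,0,1.]])
    q=cv2.undistortPoints(np.array(uv,float).reshape(-1,1,2),K,np.array([c["k1"],0,0,0,0.]))[:,0]
    d=np.c_[q[:,0],-q[:,1],-np.ones(len(q))]@T[:3,:3].T
    o=T[:3,3]; return o+d*((z-o[2])/d[:,2])[:,None]
def blobs(p,lo,hi,amin=8,roi=None):
    m=cv2.inRange(cv2.cvtColor(p,cv2.COLOR_RGB2HSV),np.array(lo),np.array(hi))
    if roi is not None:
        k=np.zeros_like(m); x0,y0,x1,y1=roi; k[y0:y1,x0:x1]=255; m&=k
    n,l,s,c=cv2.connectedComponentsWithStats(m)
    return [(s[i,4],*np.round(c[i],1)) for i in range(1,n) if s[i,4]>=amin], l
E
python3 - <<'E'
from h import *
for n,roi in (("top",(195,190,340,310)),("scene",(235,195,380,305))):
    p=np.load(n+"0.npz")["p"]
    for nm,lo,hi in (("red",(170,120,80),(180,255,255)),("red2",(0,150,80),(5,255,255)),("orange",(6,130,120),(20,255,255)),("yellow",(22,130,120),(35,255,255)),("blueplate",(105,150,60),(125,255,255)),("bluepin",(95,120,180),(108,255,255)),("black",(0,0,0),(180,255,35))):
        print(n,nm,[b for b in blobs(p,lo,hi,6,roi)[0]])
p=np.load("top0.npz")["p"]
cs,_=cv2.findContours(cv2.inRange(cv2.cvtColor(p,cv2.COLOR_RGB2HSV),(105,150,60),(125,255,255)),cv2.RETR_EXTERNAL,2)
c=max([c for c in cs if 195<c[:,0,0].mean()<340 and 190<c[:,0,1].mean()<310],key=cv2.contourArea)
b=cv2.boxPoints(cv2.minAreaRect(c)); w=ray_plane("top",b,.018); print(b,w,w.mean(0),np.linalg.norm(np.diff(w,axis=0),axis=1))
print(ray_plane("top",[(250,247),(284,255),(279,229),(217,241)],.033))
cv2.imwrite("pics/topz.png",cv2.resize(p[190:310,195:340,::-1],None,fx=5,fy=5,interpolation=cv2.INTER_CUBIC))
E
```

```text
top red []
top red2 [(np.int32(21), np.float64(283.6), np.float64(254.2))]
top orange [(np.int32(51), np.float64(324.5), np.float64(279.4))]
top yellow [(np.int32(9), np.float64(279.0), np.float64(227.4))]
top blueplate [(np.int32(4550), np.float64(278.7), np.float64(254.1)), (np.int32(20), np.float64(216.4), np.float64(240.6))]
top bluepin [(np.int32(12), np.float64(216.1), np.float64(240.6))]
top black [(np.int32(34), np.float64(336.3), np.float64(193.3)), (np.int32(22), np.float64(247.5), np.float64(266.6))]
scene red []
scene red2 [(np.int32(18), np.float64(318.7), np.float64(237.0))]
scene orange [(np.int32(96), np.float64(357.0), np.float64(218.3)), (np.int32(6), np.float64(236.0), np.float64(284.8))]
scene yellow [(np.int32(20), np.float64(296.6), np.float64(229.6))]
scene blueplate [(np.int32(3276), np.float64(311.8), np.float64(254.4)), (np.int32(25), np.float64(271.4), np.float64(270.7))]
scene bluepin [(np.int32(12), np.float64(271.3), np.float64(270.2))]
scene black [(np.int32(87), np.float64(309.7), np.float64(258.4))]
[[199.6154  281.9231 ]
 [216.46153 197.6923 ]
 [330.69226 220.53845]
 [313.84613 304.76923]] [[ 0.45580723  0.2170831   0.018     ]
 [ 0.6494319   0.17923547  0.018     ]
 [ 0.59350759 -0.08478992  0.018     ]
 [ 0.40234397 -0.04256786  0.018     ]] [0.52527267 0.0672402  0.018     ] [0.19728901 0.26988319 0.19577087]
[[0.53426569 0.1004208  0.033     ]
 [0.515608   0.02404104 0.033     ]
 [0.5742514  0.03467914 0.033     ]
 [0.5483948  0.17508957 0.033     ]]
```

View pics/topz.png

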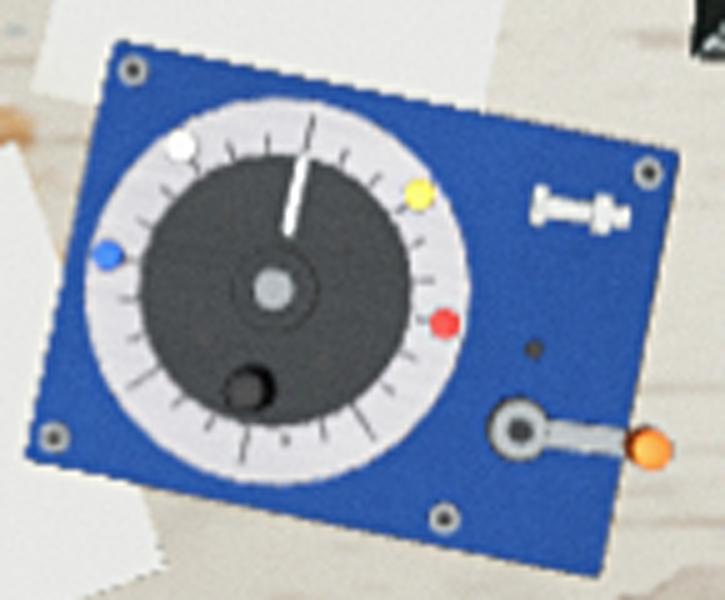

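```bash
cat >> h.py <<'E'
def down(psi): return (R.from_euler('z',psi)*R.from_euler('x',np.pi)).as_quat()
YAW0=-0.2
E
python3 - <<'E'
from h import *
print(np.round(viewer.calibration("wrist")["tool_from_camera"],3))
for y in np.arange(-3.2,3.3,.4):
    q=solver.inverse_kinematics([.52,.08,.1],down(y)); print(round(y,1), None if q is None else np.round(q,2))
arm.close(20)
arm.move_pose([.47,.08,.33],down(YAW0))
s=status.state(); p,d=viewer.capture("wrist"); cv2.imwrite("pics/w1.png",p[:,:,::-1]); np.savez("w1.npz",p=p,d=d,position=s["position"],orientation=s["orientation"])
print(s["clock"],s["position"],s["joint_pos"],s["grip_width"],s["wrist_force"])
E
```

```text
[[-0.     0.963  0.27   0.069]
 [ 1.     0.    -0.     0.001]
 [-0.     0.27  -0.963 -0.143]
 [ 0.     0.     0.     1.   ]]
-3.2 [ 0.47  0.58 -0.85  1.96  0.57  0.86  0.82]
-2.8 [ 0.46  0.58 -0.84  1.96  0.56  0.86  1.23]
-2.4 [ 0.72  0.88 -1.3   1.95  0.97  1.13  1.32]
-2.0 [ 0.72  0.88 -1.3   1.95  0.97  1.13  1.72]
-1.6 [ 0.72  0.88 -1.3   1.95  0.97  1.13  2.12]
-1.2 [-0.83  0.55  0.8   2.   -0.54  0.82 -2.49]
-0.8 [-0.27  0.43  0.09  1.98 -0.05  0.74 -2.53]
-0.4 [ 0.35  0.52 -0.69  1.96  0.45  0.82 -2.56]
-0.0 [ 0.44  0.57 -0.82  1.96  0.55  0.85 -2.24]
0.4 [ 0.47  0.58 -0.86  1.96  0.58  0.87 -1.87]
0.8 [ 0.48  0.59 -0.87  1.96  0.59  0.87 -1.47]
1.2 [ 0.47  0.58 -0.85  1.96  0.57  0.86 -1.06]
1.6 [ 0.47  0.58 -0.86  1.96  0.58  0.87 -0.67]
2.0 [ 0.48  0.59 -0.87  1.96  0.59  0.87 -0.27]
2.4 [ 0.48  0.59 -0.88  1.96  0.59  0.87  0.12]
2.8 [ 0.49  0.59 -0.88  1.96  0.6   0.88  0.52]
3.2 [ 0.46  0.57 -0.84  1.96  0.56  0.86  0.95]
3.3667 [0.47028963 0.07914082 0.3298854 ] [ 0.91804711  0.25093713 -1.30612049  1.82559939  0.25442559  1.25886284
 -2.23186493] -0.0001676766408854402 [-0.23428759 -0.49014947 -0.26653153]
```

View pics/w1.png

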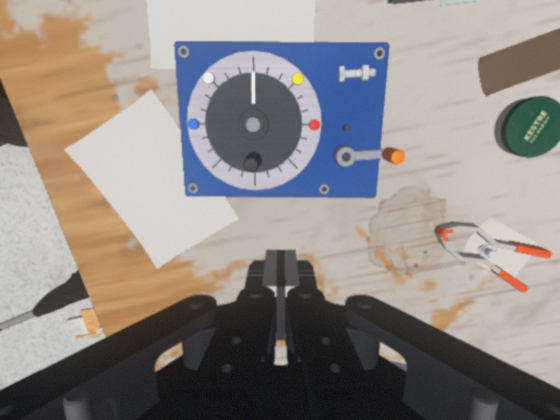

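The wrist view is level with the plate, so the yaw is about −0.2. Dial centre (253,124), mark (253,72–104), red pin (314,125), yellow (298,79), blue (193,124), white (208,78), peg top about (253,161), pivot (345,156) and grip (397,156).

```bash
cat >> h.py <<'E'
def fit_fixture(ang_pts):
    # ang_pts: dict angle(deg)->xy of pins on r=.078 circle: 2D rigid fit, returns dial centre, yaw, residuals
    a=np.radians(list(ang_pts)); M=.078*np.c_[np.cos(a),np.sin(a)]; W=np.array(list(ang_pts.values()))
    m0,w0=M.mean(0),W.mean(0); A=(M-m0); B=(W-w0)
    yaw=np.arctan2((A[:,0]*B[:,1]-A[:,1]*B[:,0]).sum(),(A*B).sum())
    r=np.array([[np.cos(yaw),-np.sin(yaw)],[np.sin(yaw),np.cos(yaw)]]); c=w0-r@m0
    return c,yaw,np.linalg.norm(M@r.T+c-W,axis=1)
def near(p,lo,hi,uv,rad=14):
    b=[x for x in blobs(p,lo,hi,6)[0] if np.hypot(x[1]-uv[0],x[2]-uv[1])<rad]
    return max(b)[1:] if b else None
E
python3 - <<'E'
from h import *
z=np.load("w1.npz"); p=z["p"]; st=dict(position=z["position"],orientation=z["orientation"])
px={-90:near(p,(0,150,80),(5,255,255),(314,125)),-45:near(p,(22,130,120),(35,255,255),(298,79)),90:near(p,(95,120,180),(115,255,255),(193,124),8)}
px2={k:v for k,v in px.items() if v}
print(px)
W=ray_plane("wrist",list(px2.values()),.033,st)[:,:2]
c,y,r=fit_fixture(dict(zip(px2,W))); print("centre",c,"yaw",y,"res",r)
w=near(p,(0,0,215),(180,40,255),(253,88)); print("mark",w)
mk=ray_plane("wrist",[w],.036,st)[0,:2]-c; print("mark r",np.hypot(*mk),"dial",np.arctan2(mk[1],mk[0])-y)
pg=near(p,(0,0,0),(180,255,30),(253,161)); print("peg",pg)
v=ray_plane("wrist",[pg or (253,161)],.081,st)[0,:2]-c; print("peg r",np.hypot(*v),np.arctan2(-v[1],-v[0])-y)
rot=np.array([[np.cos(y),-np.sin(y)],[np.sin(y),np.cos(y)]])
o=near(p,(6,130,120),(20,255,255),(397,156)); g=ray_plane("wrist",[o],.074,st)[0,:2]; gf=rot.T@(g-c)+[0,.035]
print("grip",o,g,"fixture",gf,"lever len",np.hypot(*(gf-[-.04,-.085])))
E
```

```text
{-90: (np.float64(313.2), np.float64(124.7)), -45: (np.float64(297.3), np.float64(78.3)), 90: (np.float64(192.3), np.float64(123.5))}
centre [0.534964   0.10066096] yaw -0.2117461250317581 res [0.00086228 0.00031009 0.00057981]
mark (np.float64(253.0), np.float64(87.0))
mark r 0.04438216980528947 dial -0.02013095477201593
peg None
peg r 0.04092634739351749 0.08257669356397668
grip (np.float64(395.7), np.float64(156.4)) [ 0.4648541  -0.06087436] fixture [-0.03459458 -0.13766231] lever len 0.05293899995067345
```

```bash
cat >> h.py <<'E'
C=np.array([.53496,.10066]); Y=-0.2117
def rot(a): return np.array([[np.cos(a),-np.sin(a)],[np.sin(a),np.cos(a)]])
def dpose(th,s,z=.056):   # tool behind the peg by s, dial at th, pushing clockwise
    return np.r_[C+rot(Y+th)@[-.045,-s],z], down(Y+th+np.pi)
def fxy(): return np.array(status.state()["wrist_force"])
E
python3 - <<'E'
from h import *
p,q=dpose(0,.05,.14); arm.move_pose(p,q)
p,q=dpose(0,.05); arm.servo_line(p,q,rate=.1)
arm.wait(.2); f0=fxy(); t=rot(Y)@[0,1]; print("clear",f0)
for s in np.arange(.042,.016,-.002):
    p,q=dpose(0,s); arm.servo_line(p,q,rate=.03); f=fxy()-f0; print(round(s,3),round(float(f[:2]@t),2))
    if f[:2]@t<-1.2: break
print(status.state()["clock"],status.state()["joint_pos"])
E
```

```text
clear [-0.95966907 -0.30897161 -0.5360824 ]
0.042 0.56
0.04 0.34
0.038 0.3
0.036 0.89
0.034 0.4
0.032 0.43
0.03 -0.2
0.028 1.2
0.026 0.42
0.024 0.16
0.022 0.24
0.02 -0.04
0.018 -1.69
10.2 [ 0.72988895  1.02536963 -1.36434949  2.04014953  1.14070039  1.16935646
  0.19588492]
```

```bash
python3 - <<'E'
from h import *
S=.019
for th in np.r_[np.arange(-.2,-1.31,-.2),-1.4]:
    p,q=dpose(th,S); arm.servo_line(p,q,rate=.04); f=fxy(); print(round(th,2),np.round(rot(Y+th).T@f[:2],1),round(status.state()["clock"],2))
    if np.linalg.norm(f)>15: break
p,q=dpose(th,.04); arm.servo_line(p,q,rate=.1)
s=status.state(); p,d=viewer.capture("top"); cv2.imwrite("pics/t2.png",cv2.resize(p[190:310,195:340,::-1],None,fx=5,fy=5,interpolation=cv2.INTER_CUBIC)); np.savez("t2.npz",p=p)
p,d=viewer.capture("wrist"); cv2.imwrite("pics/w2.png",p[:,:,::-1]); np.savez("w2.npz",p=p,position=s["position"],orientation=s["orientation"])
E
```

```text
-0.2 [ 0.5 -0.1] 10.57
-0.4 [-0.2 -0.9] 10.96
-0.6 [ 0.2 -0.9] 11.35
-0.8 [0.5 0. ] 11.74
-1.0 [-0.5 -0.7] 12.13
-1.2 [ 0.  -1.1] 12.53
-1.4 [ 0.2 -1. ] 12.92
```

View pics/w2.png

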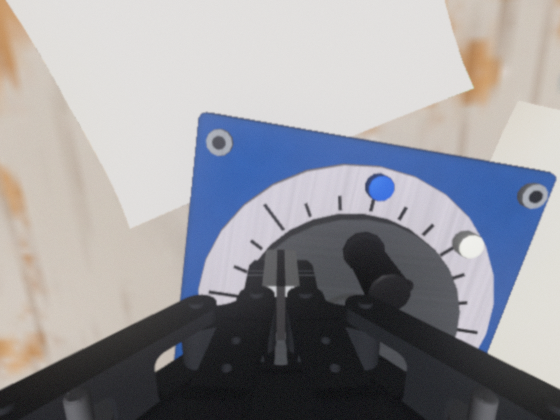

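The wrist view shows the peg now near the blue pin, with its top at about (390,290) and the fingers clear of it. The mark is hidden behind the fingers, so I'll look from above.

```bash
cat >> h.py <<'E'
def look(name, pos=None):
    pos=np.r_[C+rot(Y)@[-.085,-.02],.22] if pos is None else pos
    arm.move_pose(pos,down(Y)); arm.wait(.3)
    s=status.state(); p,d=viewer.capture("wrist"); cv2.imwrite(f"pics/{name}.png",p[:,:,::-1]); np.savez(name+".npz",p=p,position=s["position"],orientation=s["orientation"]); print(s["clock"])
E
python3 - <<'E'
from h import *
p=status.state()["position"]; arm.servo_line([*p[:2],.15],rate=.15)
look("w3")
E
```

```text
15.6417
```

View pics/w3.png

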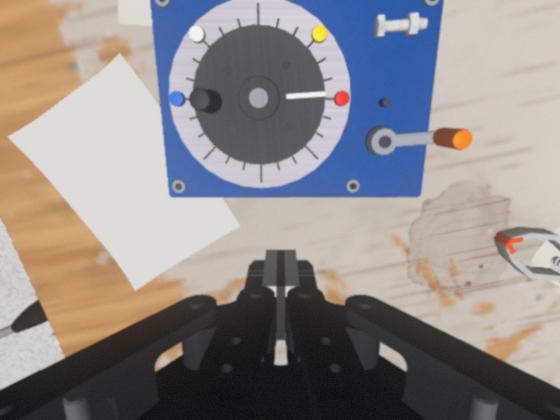

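The mark runs from (287,97) to (327,94), the axis is at (259,98) and the red pin at (342,98). The mark is a few degrees short, as planned. Next I'll measure the gap precisely.

```bash
cat >> h.py <<'E'
def dial_angle(name,guess_mark,red,yel,blu):
    z=np.load(name+".npz"); p=z["p"]; st=dict(position=z["position"],orientation=z["orientation"])
    px={-90:near(p,(0,150,80),(5,255,255),red),-45:near(p,(22,130,120),(35,255,255),yel),90:near(p,(95,120,150),(115,255,255),blu,8)}
    px={k:v for k,v in px.items() if v}
    W=ray_plane("wrist",list(px.values()),.033,st)[:,:2]; c,y,r=fit_fixture(dict(zip(px,W)))
    print("centre",c,"yaw",y,"res",r)
    b,l=blobs(p,(0,0,170),(180,45,255),15)
    lab=l[int(guess_mark[1])-4:int(guess_mark[1])+5,int(guess_mark[0])]; lab=np.bincount(lab[lab>0]).argmax()
    v,u=np.nonzero(l==lab); m=ray_plane("wrist",np.c_[u,v],.036,st)[:,:2]
    vx,vy,x0,y0=cv2.fitLine(m.astype(np.float32),cv2.DIST_HUBER,0,1e-5,1e-5).ravel()
    k=m.mean(0); d=np.array([vx,vy])*np.sign(np.dot([vx,vy],k-c)); n=np.array([-d[1],d[0]])
    ext=(m-c)@d; wr=lambda a:(a+np.pi)%(2*np.pi)-np.pi
    print("n",len(u),"extent",ext.min(),ext.max(),"axis off line",(c-k)@n)
    hub=near(p,(0,0,120),(180,40,200),(259,98),10)
    red_v=W[list(px).index(-90)]-c
    print("angle by line",wr(np.arctan2(d[1],d[0])-y),"by centroid",wr(np.arctan2(*(k-c)[::-1])-y),
      "line->red gap mm",1e3*((W[list(px).index(-90)]-k)@n), "hub",hub)
    if hub: h=ray_plane("wrist",[hub],.044,st)[0,:2]; print("hub centre",h)
E
python3 - <<'E'
from h import *
dial_angle("w3",(307,96),(342,98),(320,33),(177,98))
E
```

```text
centre [0.53637789 0.10144487] yaw -0.2305723298778709 res [0.0003911 0.0003911]
n 1640 extent -7.876864600179644e-05 0.05888622887782778 axis off line 0.06442105891770057
angle by line -0.019552130427929804 by centroid -1.2073210785182757 line->red gap mm -13.407327685061686 hub (np.float64(258.2), np.float64(94.7))
hub centre [0.53725858 0.09944646]
```

```bash
python3 - <<'E'
s=open("h.py").read()
s=s.replace('b,l=blobs(p,(0,0,170),(180,45,255),15)','gx,gy=map(int,guess_mark); b,l=blobs(p,(0,0,150),(180,45,255),15,(gx-25,gy-10,gx+18,gy+11))')
open("h.py","w").write(s)
from h import *
p=np.load("w3.npz")["p"]
hsv=cv2.cvtColor(p,cv2.COLOR_RGB2HSV); print(hsv[98,170:184].tolist(), hsv[34,316:324].tolist())
dial_angle("w3",(307,96),(342,98),(320,33),(177,98))
E
```

```text
[[110, 166, 224], [110, 172, 228], [110, 169, 231], [110, 168, 232], [110, 168, 232], [109, 168, 234], [109, 167, 235], [110, 164, 235], [109, 166, 235], [109, 166, 235], [109, 165, 237], [110, 166, 232], [110, 168, 209], [112, 145, 153]] [[29, 180, 244], [29, 184, 244], [29, 185, 244], [29, 185, 244], [29, 186, 244], [29, 188, 244], [28, 196, 243], [28, 194, 243]]
centre [0.53637789 0.10144487] yaw -0.2305723298778709 res [0.0003911 0.0003911]
n 229 extent 0.02695147522390589 0.0624145210929846 axis off line 0.0012034198259700116
angle by line -1.4862858443980542 by centroid -1.5130762435304548 line->red gap mm -5.007880260777203 hub (np.float64(258.2), np.float64(94.7))
hub centre [0.53725858 0.09944646]
```

```bash
sed -i 's/(95,120,150),(115,255,255),blu,8/(95,100,205),(115,255,255),blu,8/' h.py; python3 - <<'E'
from h import *
dial_angle("w3",(307,96),(342,98),(320,33),(177,98))
E
```

```text
centre [0.53500459 0.10093161] yaw -0.2128276316989041 res [0.00097109 0.0003422  0.0006332 ]
n 229 extent 0.026243812033700083 0.06170685790277879 axis off line -8.055592119479985e-05
angle by line -1.5040305425770208 by centroid -1.502208070437791 line->red gap mm -5.007880260777203 hub (np.float64(258.2), np.float64(94.7))
hub centre [0.53725858 0.09944646]
```

```bash
python3 - <<'E'
from h import *
p,q=dpose(-1.4,.045,.15); arm.move_pose(p,q)
p,q=dpose(-1.4,.045); arm.servo_line(p,q,rate=.1)
p,q=dpose(-1.4,.022); arm.servo_line(p,q,rate=.04)
p,q=dpose(-1.463,.019); arm.servo_line(p,q,rate=.02); arm.wait(.2); print(fxy())
p,q=dpose(-1.463,.045); arm.servo_line(p,q,rate=.1)
arm.servo_line([*p[:2],.15],rate=.15)
look("w4")
dial_angle("w4",(307,98),(342,98),(320,33),(177,98))
E
```

```text
[-2.62623394 -0.24537258 -0.3054199 ]
21.95
centre [0.53490893 0.10094182] yaw -0.21342520222365907 res [0.00084655 0.00029312 0.0005537 ]
n 232 extent 0.026203084508237027 0.061638537653464304 axis off line -0.0005872985466683049
angle by line -1.5694422623558029 by centroid -1.5561066300382793 line->red gap mm -0.5578296681208983 hub (np.float64(259.0), np.float64(94.7))
hub centre [0.5370765  0.09881698]
```

```bash
python3 - <<'E'
from h import *
p=np.load("w4.npz")["p"]; cv2.imwrite("pics/w4z.png",cv2.resize(p[65:130,165:355,::-1],None,fx=4.2,fy=4.2,interpolation=cv2.INTER_CUBIC))
E
```

```text
(no output)
```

View pics/w4z.png

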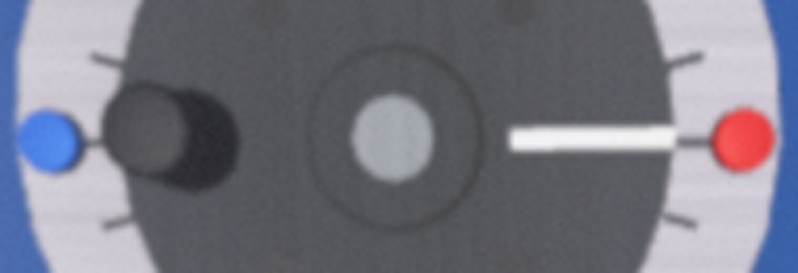

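The zoom shows the mark ending at (675,136), with the scale line at about (693,141) just below it. Part of that gap is height parallax, so I'll measure each at its own height.

```bash
cat >> h.py <<'E'
def line_gap(name,pegdown=True):
    z=np.load(name+".npz"); p=z["p"]; st=dict(position=z["position"],orientation=z["orientation"])
    g=cv2.cvtColor(p,cv2.COLOR_RGB2GRAY).astype(float); out={}
    rows=np.arange(90,107)
    def cen(cols,dark,z):
        r=[]
        for u in cols:
            w=g[rows,u]; w=np.clip((np.median(w)-w) if dark else (w-np.median(w)),0,None); w[w<.35*w.max()]=0
            r.append((u,(w*rows).sum()/w.sum()))
        return ray_plane("wrist",r,z,st)[:,:2]
    fx=lambda W:((W-C)@rot(Y))
    L=fx(cen(range(328,333),True,.024)); M=fx(cen(range(289,324),False,.036)); LB=fx(cen(range(185,189),True,.024))
    k=np.polyfit(M[:,1],M[:,0],1); print("scale line x,y mm",1e3*L.mean(0),"blue side",1e3*LB.mean(0),"mark x at line",1e3*np.polyval(k,L[:,1].mean()),"mark slope",k[0],"mark mid",1e3*M.mean(0))
    a=(L.mean(0)-LB.mean(0)); print("diameter slope",a[0]/a[1])
E
python3 - <<'E'
from h import *
line_gap("w3");line_gap("w4")
E
```

```text
scale line x,y mm [  0.21803267 -68.67600402] blue side [-0.11975391 69.78743664] mark x at line 4.56322361014188 mark slope -0.06422240942682457 mark mid [  3.01469119 -44.56397781]
diameter slope -0.0024395361611345427
scale line x,y mm [  0.1465767 -68.6017065] blue side [-0.0712289  69.85125095] mark x at line 0.6171949149418743 mark slope -0.005770680901393591 mark mid [  0.47839868 -44.54973881]
diameter slope -0.0015731379080387014
```

The dial is within about 0.35° of its line, which is good enough to leave alone. Now the lever.

```bash
cat >> h.py <<'E'
P=C+rot(Y)@[-.04,-.12]
def lpose(phi,s,z=.05): return np.r_[P+rot(Y+phi)@[-s,-.055],z], down(Y+phi+np.pi/2)
E
python3 - <<'E'
from h import *
p,q=lpose(.1,.055,.15); arm.move_pose(p,q)
p,q=lpose(.1,.055); arm.servo_line(p,q,rate=.12); arm.wait(.1); f0=fxy()
S=.0236
p,q=lpose(.1,.028); arm.servo_line(p,q,rate=.06); print(fxy()-f0)
for phi in [.15,.35,.55,.75,.95,1.1,1.2]+list(np.arange(1.22,1.40,.02)):
    p,q=lpose(phi,S); arm.servo_line(p,q,rate=.03 if phi<1.21 else .015); s=status.state(); f=rot(Y+phi).T@(fxy()-f0)[:2]; print(round(phi,2),np.round(f,1),round(s["clock"],1))
    if f[0]<-(6 if phi>1.15 else 10): print("stop"); break
E
```

```text
[ 0.17617293 -0.933604    0.23735693]
0.15 [0.4 0.3] 25.5
0.35 [-0.4  0.3] 26.1
0.55 [0.8 0.7] 26.6
0.75 [-0.2  0.5] 27.2
0.95 [-1.2 -0.6] 27.7
1.1 [-0.7 -0.6] 28.2
1.2 [-0.4  0.3] 28.5
1.22 [-1.  -0.7] 28.8
1.24 [-1.  -0.3] 29.0
1.26 [-0.2 -0.8] 29.3
1.28 [-0.5  0.1] 29.5
1.3 [-1.1  0.7] 29.8
1.32 [-1.1 -1.6] 30.0
1.34 [-4.2 -0.7] 30.3
1.36 [-7.2  0.6] 30.5
stop
```

Clear stop contact at about 7 N. I'll back off and check both.

```bash
python3 - <<'E'
from h import *
p,q=lpose(1.36,.05); arm.servo_line(p,q,rate=.1); arm.servo_line([*p[:2],.15],rate=.15)
look("w5")
dial_angle("w5",(307,98),(342,98),(320,33),(177,98)); line_gap("w5")
z=np.load("w5.npz"); b=blobs(z["p"],(6,130,120),(20,255,255),30,(330,0,480,190))[0]; print(b)
g=ray_plane("wrist",[max(b)[1:]],.065,z)[0,:2]; v=rot(Y).T@(g-P); print("lever",np.arctan2(v[0],-v[1]),np.hypot(*v))
E
```

```text
34.4
centre [0.53487952 0.10090406] yaw -0.21331246472429347 res [0.0006002  0.00022545 0.00037476]
n 228 extent 0.026593031431771802 0.062060830049784944 axis off line -0.0004882963376398403
angle by line -1.5628201603571614 by centroid -1.5519564840641418 line->red gap mm -0.9901625492218158 hub (np.float64(258.3), np.float64(94.4))
hub centre [0.53765774 0.09892077]
scale line x,y mm [  0.08929836 -69.07497129] blue side [ 0.16695151 69.48599543] mark x at line 0.7185097462281853 mark slope -0.007185856544902134 mark mid [  0.5454545  -44.99221252]
diameter slope 0.0005604258315485028
[(np.int32(429), np.float64(418.1), np.float64(79.0))]
lever 1.2791485913634162 0.056146187410483
```

View pics/w5.png

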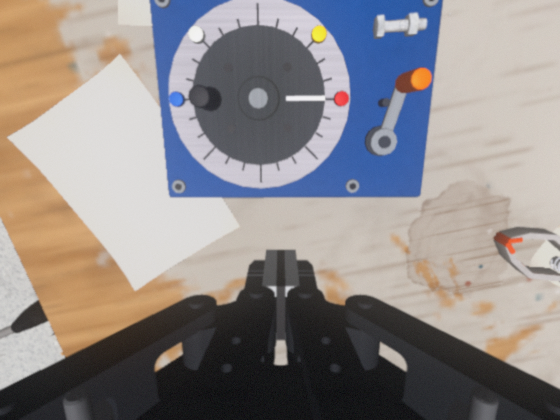

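The lever arm lies against the stop post (384,102) with its grip at (418,79), which reads as about 1.28 rad. The mark points at the red pin (341,98), and the bolt hasn't moved.

```bash
python3 -c "
from h import *
print(workorder.hand_in())"
```

```text
the job is handed in; nothing more can be done
None
```

I pushed the dial round to the red pin's line (about 0.3–1° short by the camera), then pushed the lock lever to its stop at about 7 N. The dial stayed put, the arm ended clear of everything, and I handed the job in at about 34 s of the 54 s.

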